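# Load the upturned pot and hold the carrier level

### The arm

A 6-joint arm with a two-finger parallel gripper is mounted at the origin on the work surface. World frame = base frame: x ahead of the robot, y to its left, z up, the work surface at z = 0. Lengths are in m, angles in rad, forces in N, time in s.
With the tool pointing down it reaches from about 0.35 to 0.925 m from the base axis. Payload 6.4 kg.
Tool frame: the origin (TCP) lies on the centre line of the jaws, within the pads' length; the fingertips stand 22 mm ahead of it and the grasp point (between the pads) lies 3 mm ahead of it (manip.tcp_to_tips is the distance from the TCP to the fingertips, in m); z points along the fingers, y is the line along which they close (so a half turn about z gives the same grasp; the last joint's range is limited). The gripper opens to 94 mm and grips with 3 to 60 N. Pads are 16 mm wide; open, the fingers measure 119 mm over their backs; the gripper's body (75 mm by 177 mm) begins 78 mm behind the grasp point.
Start: joints at [0.93, 0.245, 1.558, -0, 1.339, -0.174], TCP at [0.293, 0.58, 0.227] pointing down, gripper open.
Joint ranges: [-3.13, 3.13], [-1.02, 2.26], [0.13, 2.54], [-0.95, 4.09], [0.21, 2.88], [-2.74, 2.74]. Speed limits (rad/s): [2.57, 2.57, 3.14, 3.14, 3.14, 3.14].

### API

Orientations are given as a unit quaternion [x, y, z, w].
In Python, from bench import manip gives the robot as it stands. Calls block until the motion is done:
- manip.goto(position, orientation): joint-space move of the TCP to a pose.
- manip.move_l(position, rotation=None, vel=0.15, until_force=None): straight line of the TCP; rotation=None keeps the orientation; vel is the mean speed in m/s. With until_force (N) it stops when the force on the tool has changed by that much, and returns True; else False.
- manip.move_joints(angles): joint-space move.
- manip.set_gripper(opening): finger opening in m; the grip force is fixed at half the most; returns when the fingers have stopped.
- manip.pause(seconds).
- manip.ik(position, orientation): joint angles nearest the present ones, or None.
- manip.sense(): the state.
- manip.get_image(name): name is "scene" or "top" or "wrist"; returns a dict with "pixels" (384x512x3 uint8, red, green, blue), "fx", "fy", "cx", "cy" (pixels), "world_from_camera" (4x4, takes a point from camera to world coordinates); the wrist camera has in their place "T_tool_cam" (4x4, takes a point from camera to tool coordinates, whose origin is the TCP and whose axes are the flange's). Camera axes: x right, y up, looking along -z (the intrinsics and any distortion apply to the point x, -y, -z); pixel columns grow to the right and rows downward; lengths in m; the calibration is good to about 2 mm. A picture is of the moment at which its call begins: read the wrist's pose just before it. There is no depth.
A pose or a line that the arm cannot do raises manip.Unreachable and nothing moves.
- manip.finish_job(): hands the job in; it is judged then, once.
The state is a dict: "clock": time; "joint_positions": joint angles; "qd": joint speeds; "joint_torque": joint torques, N m; "eef_pos": TCP position; "tool_rot": TCP orientation; "force": force on the tool from outside, world axes, zero at the start; "ft_torque": the same for the moment, N m; "opening": finger opening in m; "grip_force": force on a finger pad.
Only numpy, scipy, OpenCV 4.12 (cv2) and the standard library are available. Lean on these libraries where they do the work, as an engineer would, in place of code of your own. Each camera call takes 0.05 s, during which the arm holds its last target. There are 200 camera calls.

### The job

The square aluminium sample pot standing upside down on the bench has to travel with its twin: turn it mouth-up and stand it in the empty pocket of the carrier, letting go of it while the carrier still stands on the bench. Then pick the carrier up by its handle, with both pots standing in it, and finish while holding it level and still about 10 cm above the bench: do not put it down or let go. Leave the multimeter, screwdriver, dark brick and mug where they are.

Things in the scene. Friction and masses are not known exactly. Their poses are not given: they have to be found in the camera images.
- pot_center (a point): Centre (32 mm from either end) of the loose square aluminium pot to turn over: 56 x 56 mm outside, 64 mm tall, 3 mm walls and bottom, 0.13 kg; lies stably on a flat side. z runs from the open mouth to the closed bottom: up at the start, down when mouth-up. x, y are square to its sides. Starts at any yaw, left or right on the bench, the carrier on the other side.
- pot: The same pot; origin at the centre of its mouth (in the plane of the rim), axes as for pot_center.
- carrier_grip (a point): Centre of the carrier's handle: a black bar along the carrier's y axis, 84 mm long, 14 mm wide, 16 mm tall, its centre 115 mm above the tray's underside (45 mm above the pots' rims), on two 10 mm square posts at its ends, 72 mm apart. Pots in the pockets begin about 55 mm either side of its centre line. With both pots in, the carrier balances under this point (about 0.76 kg). Axes as for carrier.
- carrier: Loose aluminium tray, 250 mm long (x), 84 mm wide (y), about 0.5 kg, standing on the bench at any yaw, with a square pocket at each end and an arched handle across the middle. Origin at the centre of its underside; x points to the empty pocket, z up.
- empty_pocket (a point): Centre of the floor of the pocket that starts empty, 85 mm from the carrier's middle along its x axis, 6 mm above its underside. The pocket is 68 x 68 mm inside, walls 12 mm high above the floor and 4 mm thick, sides along the carrier's x and y axes.
- pot2_center (a point): Centre of the twin pot (same size and mass) that already stands mouth-up in the other pocket, 85 mm from the carrier's middle on the -x side; the point is half-way up, 32 mm above the pocket's floor. It is loose. z is up, towards its mouth.
- pot2: The twin pot; origin at the centre of its underside, z up towards its mouth.
- meter: Bystander: loose grey multimeter lying on its back, 170 x 85 x 36 mm (length along its x axis), origin at the centre of its underside.
- driver: Bystander: loose screwdriver lying on the bench along its x axis, origin on its underside.
- leadbrick: Bystander: heavy dark shielding brick, 100 x 50 x 50 mm, origin at the centre of its underside.
- mug: Bystander: white mug, 76 mm across, 85 mm tall, origin at the centre of its underside.
Not all that is in view belongs to the job. What is shaped like the pot but brown or yellow is not meant. What is shaped like the pot2 but purple is not meant.

How it is judged:
On the way:
1. the pot stands mouth-up in the carrier's empty pocket, let go, with the carrier still on the bench (x of pot_center in the frame of carrier between 0.077 and 0.093 m and y of pot_center in the frame of carrier between -0.008 and 0.008 m and z of pot_center in the frame of carrier between 0.033 and 0.043 m and angle between pot's own z axis and vertical above 3 rad and contact force between the arm and pot below 0.1 N and height (world z) of carrier below 0.01 m), for 0.2 s.
At the end, for the whole second after the job is handed in: The fingers hold the carrier within 50 mm of its handle centre, underside over 60 mm up, level within 0.12 rad, still (0.03 m/s, 0.15 rad/s), touching no bystander; both pots stand mouth-up in their pockets (8 mm sideways, 5 mm in height, 0.14 rad), untouched by the robot (x of pot_center in the frame of carrier between 0.077 and 0.093 m and y of pot_center in the frame of carrier between -0.008 and 0.008 m and z of pot_center in the frame of carrier between 0.033 and 0.043 m and angle between pot's own z axis and vertical above 3 rad and x of pot2_center in the frame of carrier between -0.093 and -0.077 m and y of pot2_center in the frame of carrier between -0.008 and 0.008 m and z of pot2_center in the frame of carrier between 0.033 and 0.043 m and angle between pot2's own z axis and vertical below 0.17 rad and height (world z) of carrier above 0.06 m and angle between carrier's own z axis and vertical below 0.12 rad and linear speed of carrier below 0.03 m/s and angular speed of carrier below 0.15 rad/s and contact force between the fingers and carrier above 2 N and distance between the grasp point and carrier_grip below 0.05 m and contact force between the arm and pot below 0.3 N and contact force between the arm and pot2 below 0.3 N and contact force between carrier and meter below 0.3 N and contact force between carrier and driver below 0.3 N and contact force between carrier and leadbrick below 0.3 N and contact force between carrier and mug below 0.3 N); the arm keeps its last pose, push and grip.
It fails at once if the multimeter is moved more than 3 cm (distance of meter from where it was at the start of the episode above 0.03 m).
It fails at once if the screwdriver is moved more than 3 cm (distance of driver from where it was at the start of the episode above 0.03 m).
It fails at once if the shielding brick is moved more than 3 cm (distance of leadbrick from where it was at the start of the episode above 0.03 m).
It fails at once if the mug is moved more than 3 cm (distance of mug from where it was at the start of the episode above 0.03 m).
It also fails if it takes over 72 s, if anything falls off the work surface, if the arm or the gripper's body presses on something with over 40 N, if the wrist force passes 120 N, or if a joint passes its speed limit or range.

## Working session

There is one attempt and no reset: what is moved stays moved. The work goes in short steps, each a Python script; the robot and the scene stay as the last script left them, time stands still between calls to the robot, and variables do not carry over. Pictures are saved under pics/ and viewed, at most 10 in all, crops included, and the job is handed in when it is done.

```bash
ls; mkdir -p pics
cat > h.py <<'E'
import numpy as np, cv2
from bench import manip
from scipy.spatial.transform import Rotation as R
def shot(name):
    s=manip.sense(); im=manip.get_image(name)
    if name=='wrist':
        T=np.eye(4); T[:3,:3]=R.from_quat(s['tool_rot']).as_matrix(); T[:3,3]=s['eef_pos']
        im['world_from_camera']=T@np.array(im['T_tool_cam'])
    im['world_from_camera']=np.array(im['world_from_camera'])
    return im
def save(im,f): cv2.imwrite('pics/'+f,cv2.cvtColor(im['pixels'],cv2.COLOR_RGB2BGR))
def cast(im,uv,z):
    uv=np.atleast_2d(np.array(uv,float)); T=im['world_from_camera']
    d=np.c_[(uv[:,0]-im['cx'])/im['fx'],-(uv[:,1]-im['cy'])/im['fy'],-np.ones(len(uv))]@T[:3,:3].T
    o=T[:3,3]; return o+d*((z-o[2])/d[:,2])[:,None]
def proj(im,p):
    T=np.linalg.inv(im['world_from_camera']); q=np.atleast_2d(p)@T[:3,:3].T+T[:3,3]
    return np.c_[im['cx']-im['fx']*q[:,0]/q[:,2], im['cy']+im['fy']*q[:,1]/q[:,2]]
E
python3 - <<'E'
from h import *
ims=[shot('scene'),shot('top')]
for i,n in zip(ims,('scene','top')):
    save(i,n+'0.png'); print({k:v for k,v in i.items() if k!='pixels'})
w=shot('wrist'); print({k:v for k,v in w.items() if k!='pixels'})
E
```

```text
pics
{'fx': 351.3963075115625, 'fy': 351.3963075115625, 'cx': 253.01037397244494, 'cy': 188.56757650900767, 'world_from_camera': array([[-0.02754464, -0.69507042,  0.71841381,  1.34512055],
       [ 0.99948394, -0.03103255,  0.00829691,  0.01073914],
       [ 0.01652728,  0.7182716 ,  0.6955665 ,  0.8867853 ],
       [ 0.        ,  0.        ,  0.        ,  1.        ]])}
{'fx': 455.0987439319032, 'fy': 455.0987439319032, 'cx': 255.8065547065059, 'cy': 189.9409962926272, 'world_from_camera': array([[-0.01369607,  0.99262111, -0.12048131,  0.33932131],
       [-0.99989913, -0.01404959, -0.00208522,  0.00451159],
       [-0.00376255,  0.1204406 ,  0.99271341,  1.51594594],
       [ 0.        ,  0.        ,  0.        ,  1.        ]])}
{'fx': 272.13920897559217, 'fy': 272.13920897559217, 'cx': 254.52428441766008, 'cy': 195.4278893649343, 'T_tool_cam': array([[ 2.87445528e-05,  9.73102875e-01,  2.30370990e-01,
         6.70756682e-02],
       [ 9.99999992e-01,  2.65742307e-07, -1.25897567e-04,
        -4.06671544e-04],
       [-1.22572504e-04,  2.30370991e-01, -9.73102868e-01,
        -1.58012625e-01],
       [ 0.00000000e+00,  0.00000000e+00,  0.00000000e+00,
         1.00000000e+00]]), 'world_from_camera': array([[ 0.44996851, -0.86924689, -0.20478813,  0.23227168],
       [ 0.89304307,  0.43757745,  0.10488115,  0.61009755],
       [-0.00155695, -0.23007784,  0.97317098,  0.38451996],
       [ 0.        ,  0.        ,  0.        ,  1.        ]])}
```

View pics/top0.png

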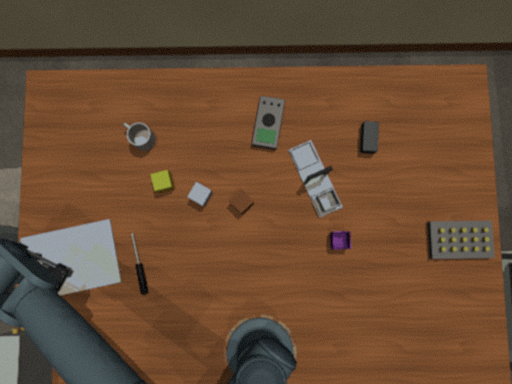

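View pics/scene0.png

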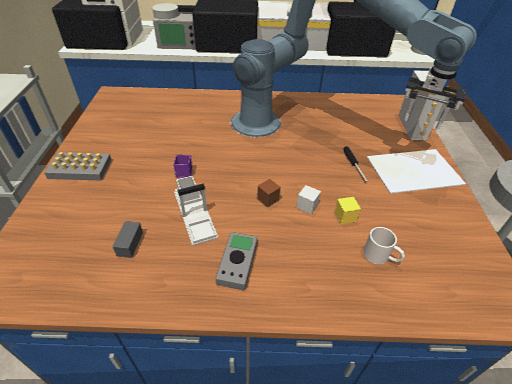

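Look-alikes in the top view are yellow (162,181), brown (241,203) and purple (341,241). The silver block at (200,194) is the pot. The carrier is at (315,178): empty pocket at about (307,155), twin at about (328,203). Next: coarse positions, then wrist views from above.

Run:
```python
from h import *
t=shot('top')
pot=cast(t,[200,194],.05)[0]; ep=cast(t,[307,155],.02)[0]; tw=cast(t,[328,203],.06)[0]
print(pot,ep,tw)
c=(ep+tw)/2
def q(yaw): return (R.from_euler('z',yaw)*R.from_euler('x',np.pi)).as_quat()
out=[]
for p,h in ((pot,.22),(c,.30)):
    manip.goto([p[0],p[1],h],q(np.arctan2(p[1],p[0]))); w=shot('wrist'); print(manip.sense()['eef_pos'],manip.sense()['clock'])
    np.save('w%d.npy'%len(out),w,allow_pickle=True); out.append(w['pixels'])
im=np.vstack(out); im=cv2.cvtColor(im,cv2.COLOR_RGB2BGR)
cv2.imwrite('pics/w.png',cv2.resize(np.hstack(out),(800,300))[:,:,::-1])
```

```text
[0.50654018 0.18872523 0.05      ] [ 0.63603666 -0.16497311  0.02      ] [ 0.4705267  -0.22353994  0.06      ]
[0.50643654 0.18938243 0.22007732] 1.8917
[ 0.55341344 -0.19301948  0.29965595] 3.4083
```

View pics/w.png

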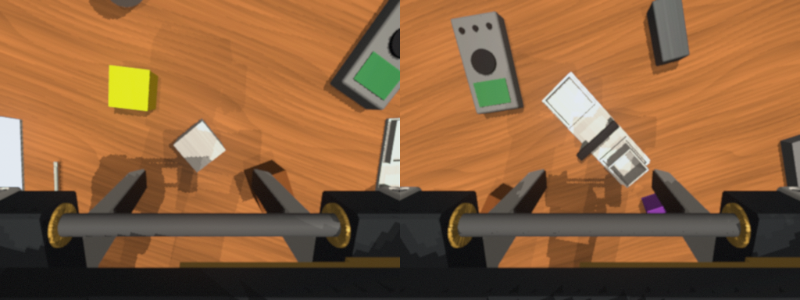

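The wrist views confirm the silver pot at about (253,186) px of the first. In the second, the carrier runs from the empty pocket (~(730,120)) up-left to the twin lower right. Now segmenting both.

Run:
```python
from h import *
w=[np.load('w%d.npy'%i,allow_pickle=True).item() for i in (0,1)]
outs=[]
for i,(x0,y0,ww,hh) in zip(w,((205,140,100,90),(170,75,170,175))):
    px=i['pixels'][y0:y0+hh,x0:x0+ww]; hsv=cv2.cvtColor(px,cv2.COLOR_RGB2HSV)
    m=((hsv[...,1]<75)&(hsv[...,2]>(140 if ww>100 else 130))).astype(np.uint8)*255
    cs,_=cv2.findContours(m,cv2.RETR_EXTERNAL,cv2.CHAIN_APPROX_NONE)
    for c in sorted(cs,key=cv2.contourArea)[-3:]:
        if cv2.contourArea(c)<100: continue
        ap=cv2.approxPolyDP(cv2.convexHull(c),3,True)[:,0]+[x0,y0]
        print(cv2.contourArea(c),cv2.minAreaRect(c+[x0,y0]),ap.tolist())
    s=400/ww; a=cv2.resize(px,(400,int(hh*s)),interpolation=cv2.INTER_NEAREST); a=a[:410]
    a=np.vstack([a,np.zeros((412-len(a),400,3),np.uint8)]); outs.append(a)
cv2.imwrite('pics/crop.png',np.hstack(outs)[:,:,::-1])
```

```text
2235.5 ((255.1510009765625, 187.74008178710938), (48.759307861328125, 49.814701080322266), 50.710594177246094) [[259, 154], [287, 193], [251, 219], [222, 184]]
3035.0 ((286.0000305175781, 202.00001525878906), (66.46803283691406, 50.91168212890625), 45.0) [[280, 161], [319, 204], [317, 218], [291, 239], [246, 197]]
4114.5 ((227.22018432617188, 139.23394775390625), (82.80062866210938, 53.201438903808594), 46.73570251464844) [[217, 92], [273, 153], [242, 181], [232, 182], [182, 130]]
```

View pics/crop.png

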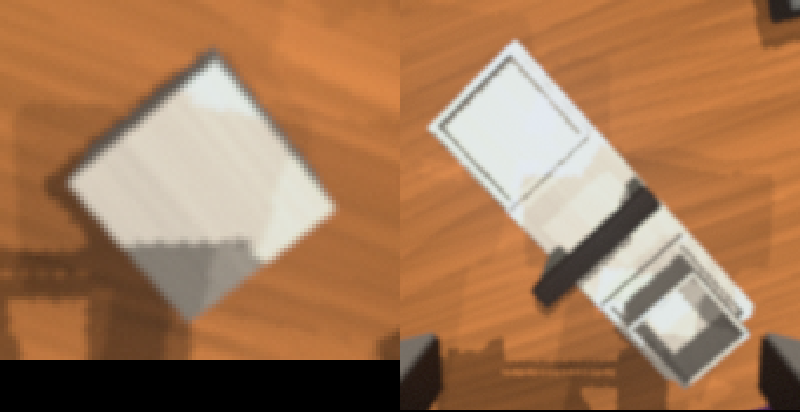

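The crop confirms the silver pot with its closed bottom up, corners about (258,153), (288,193), (252,220), (222,185). The carrier's empty-pocket outer corners are at (219,92) and (182,130), and its far right corner is at about (320,206).

```bash
cat > plan.py <<'E'
from h import *
w=[np.load('w%d.npy'%i,allow_pickle=True).item() for i in (0,1)]
P=cast(w[0],[[258.5,153.5],[288,193],[252,220],[222,185]],.064)[:,:2]
pc=P.mean(0); e=[P[1]-P[0],P[2]-P[1],P[3]-P[2],P[0]-P[3]]
yaws=np.array([np.arctan2(v[1],v[0]) for v in e]); pyaw=np.angle(np.mean(np.exp(4j*yaws)))/4
C=cast(w[1],[[219,91.5],[181.5,129.5],[319.6,206.7]],.018)[:,:2]
v=(C[0]-C[2])/np.linalg.norm(C[0]-C[2]); cyaw=np.arctan2(v[1],v[0])
n=np.array([-v[1],v[0]])
cc=(C[0]+C[1])/2-.125*v
B=cast(w[1],np.array([[645-400,195],[545-400,295]])/2.353+[170,75],.120)[:,:2]
if __name__=='__main__':
    print('pot',pc,pyaw,[np.linalg.norm(x) for x in e])
    print('car',cc,cyaw,np.linalg.norm(C[0]-C[1]),np.linalg.norm(C[0]-C[2]),'edge yaw',np.arctan2(*(C[0]-C[1])[::-1]))
    print('handle mid',B.mean(0),np.linalg.norm(B[0]-B[1]))
    print('pocket',cc+.085*v)
E
python3 plan.py
```

```text
pot [0.50647085 0.18880375] -0.5361433533187825 [np.float64(0.05814254242899535), np.float64(0.05432502073843446), np.float64(0.05573743843760491), np.float64(0.05639981020799821)]
car [ 0.55600274 -0.19322772] 0.3948577021178797 0.0826499541349451 0.2445120981461789 edge yaw -1.1589844207272797
handle mid [ 0.55988162 -0.19290598] 0.07618645592857734
pocket [ 0.6344621  -0.16053018]
```

```bash
cat > g.py <<'E'
from plan import *
D=np.pi/180
def tool(a,t,flip):   # h=(cos a,sin a); tool z = -Z cos t + h sin t ; flip = half turn about tool z
    h=np.array([np.cos(a),np.sin(a),0]); z=np.array([0,0,-1.])*np.cos(t)+h*np.sin(t)
    y=np.cross([0,0,1.],h)*(1 if not flip else -1)
    return R.from_matrix(np.c_[np.cross(y,z),y,z])
def tcp(grasp,r): return np.asarray(grasp)-.003*r.as_matrix()[:,2]
E
python3 - <<'E'
from g import *
t=shot('top')
X=lambda u,v,z:cast(t,[u,v],z)[0,:2]
obs=[(X(162,181,.05),.04,.07),(X(241,203,.05),.04,.07),(X(341,241,.05),.04,.07),(X(140,137,.04),.06,.09),(X(268,122,.03),.08,.04),(X(370,137,.04),.055,.055),(X(462,240,.02),.12,.05),(X(138,265,.02),.05,.03)]
car=[(cc,.05,.125),(cc-.085*v,.04,.072)]
g=np.array([[x,y,-z] for x in(-.0375,0,.0375) for y in np.linspace(-.0885,.0885,7) for z in(.075,.11,.15)]+[[x,y,z] for x in(-.008,.008) for y in(-.06,.06) for z in(-.05,.022)])
def clear(p,r,o):
    q=r.apply(g)+p; m=q[:,2].min()
    for c,rad,h in o:
        d=np.maximum(np.hypot(*(q[:,:2]-c).T)-rad,q[:,2]-h); m=min(m,d.min())
    return m
def ok(gr,r,o):
    p=tcp(gr,r); cl=clear(p,r,o)
    if cl<.006: return None
    j=manip.ik(p,r.as_quat()); k=manip.ik(p+[0,0,.12],r.as_quat())
    return None if j is None or k is None else (j,cl)
h4=cyaw+.005+np.pi
fin=[];pk={}
for t1 in(-60,-45,-30):
  for f in(0,1):
    res=ok([*(cc+.085*v),.050],tool(h4,(t1+90)*D,f),obs+car)
    if res: fin.append((t1,f,res)); print('fin',t1+90,f,np.round(res[0],2),res[1])
    for k in range(4):
      res=ok([*pc,.032],tool(pyaw+k*np.pi/2,t1*D,f),obs)
      if res: pk[t1,k,f]=res; print('pick',t1,k,f,np.round(res[0],2),round(res[1],3))
for st in((.5,.47),(.45,-.42),(.4,-.05),(.45,.45),(.42,.33)):
  for a in range(0,360,30):
    s=''
    for t1 in(-60,-45,-30):
      for f in(0,1):
        A=ok([*st,.028],tool(a*D,(t1+90)*D,f),obs); B=ok([*st,.028],tool(a*D,t1*D,f),obs)
        if A: s+=' A%d/%d j6 %.1f'%(t1,f,A[0][5])
        if B: s+=' B%d/%d j6 %.1f'%(t1,f,B[0][5])
    if 'A' in s and 'B' in s: print(st,a,s)
E
```

```text
fin 30 0 [-0.29  0.72  1.32 -0.33  1.53  0.96] 0.02954551732809567
pick -60 0 0 [-0.06  0.78  1.47  0.43  1.86 -1.19] 0.009
fin 30 1 [-0.29  0.72  1.32 -0.33  1.53 -2.18] 0.02954551732809567
pick -60 0 1 [-0.06  0.78  1.47  0.43  1.86  1.95] 0.009
fin 45 0 [-0.25  0.87  1.16 -0.45  1.77  0.98] 0.030908116907963218
pick -45 0 0 [-0.03  0.63  1.58  0.35  1.64 -1.17] 0.013
pick -45 1 0 [ 0.36  0.67  1.52 -0.46  1.61 -2.1 ] 0.008
pick -45 3 0 [-0.2   0.17  2.25  1.16  0.82 -0.54] 0.01
fin 45 1 [-0.25  0.87  1.16 -0.45  1.77 -2.16] 0.030908116907963218
pick -45 0 1 [-0.03  0.63  1.58  0.35  1.64  1.97] 0.013
pick -45 1 1 [ 0.36  0.67  1.52 -0.46  1.61  1.04] 0.008
fin 60 0 [-0.22  1.02  1.01 -0.58  1.99  0.96] 0.016524047358083556
pick -30 0 0 [ 0.02  0.49  1.7   0.27  1.41 -1.13] 0.011
pick -30 1 0 [ 0.31  0.52  1.66 -0.34  1.38 -2.16] 0.012
pick -30 3 0 [-0.08  0.13  2.18  0.74  0.73 -0.08] 0.012
fin 60 1 [-0.22  1.02  1.01 -0.58  1.99 -2.18] 0.016524047358083563
pick -30 0 1 [0.02 0.49 1.7  0.27 1.41 2.02] 0.011
pick -30 1 1 [ 0.31  0.52  1.66 -0.34  1.38  0.98] 0.012
pick -30 2 1 [ 0.
[... 6048 characters left out ...]
/0 j6 2.5 A-60/1 j6 -0.6 B-45/0 j6 -2.4 B-45/1 j6 0.7 B-30/1 j6 0.5
(0.42, 0.33) 150  A-60/0 j6 2.2 A-60/1 j6 -0.9 B-30/1 j6 0.1
(0.42, 0.33) 180  A-60/0 j6 1.9 A-60/1 j6 -1.3 A-45/0 j6 1.8 A-45/1 j6 -1.3 B-30/0 j6 2.7 B-30/1 j6 -0.4
(0.42, 0.33) 210  A-60/0 j6 1.5 A-60/1 j6 -1.6 B-30/0 j6 1.3 B-30/1 j6 -1.8
(0.42, 0.33) 240  A-60/0 j6 1.2 B-60/0 j6 -1.0 A-60/1 j6 -2.0 B-60/1 j6 2.2 B-45/0 j6 -0.5 B-30/0 j6 0.2
(0.42, 0.33) 270  A-60/0 j6 0.8 B-60/0 j6 -0.9 A-60/1 j6 -2.3 B-60/1 j6 2.2 A-45/0 j6 0.9 B-45/0 j6 -0.6 A-45/1 j6 -2.2 B-30/0 j6 -0.3
(0.42, 0.33) 300  A-60/0 j6 0.5 A-45/0 j6 0.7 A-45/1 j6 -2.4 B-30/0 j6 -0.6 B-30/1 j6 2.5
(0.42, 0.33) 330  A-60/0 j6 0.1 B-30/0 j6 -0.9 B-30/1 j6 2.2
```

```bash
cat > a.py <<'E'
from g import *
S=np.array([.45,.45])
manip.set_gripper(.085)
r=tool(pyaw,-45*D,0); p=tcp([*pc,.033],r)
manip.goto(p+[0,0,.12],r.as_quat()); 
print('dn',manip.move_l(p,vel=.12,until_force=8)); manip.set_gripper(0)
s=manip.sense(); print(s['eef_pos']-p,s['opening'],s['grip_force'])
manip.move_l(p+[0,0,.16],vel=.2)
r=tool(270*D,45*D,0); p=tcp([*S,.028],r)
manip.goto(p+[0,0,.15],r.as_quat())
s=manip.sense(); print('held',s['opening'])
manip.move_l(p+[0,0,.02],vel=.2); print('touch',manip.move_l(p-[0,0,.003],vel=.03,until_force=4))
s=manip.sense(); print(s['eef_pos']-p,s['force'])
manip.set_gripper(.085)
z=r.as_matrix()[:,2]; q=manip.sense()['eef_pos']
manip.move_l(q-.10*z,vel=.2)
r=tool(270*D,0,0); manip.goto([S[0],S[1],.22],r.as_quat())
w=shot('wrist'); np.save('w2.npy',w,allow_pickle=True); save(w,'st.png'); print(manip.sense()['clock'])
E
python3 a.py
```

```text
dn False
[1.36180017e-04 2.42075470e-05 1.98235925e-04] 0.05614163271168538 29.969960870803334
held 0.05602775403288506
touch True
[-0.0003594  -0.00023351 -0.00034253] [-0.82358282  0.58198041  3.98703763]
13.8583
```

View pics/st.png

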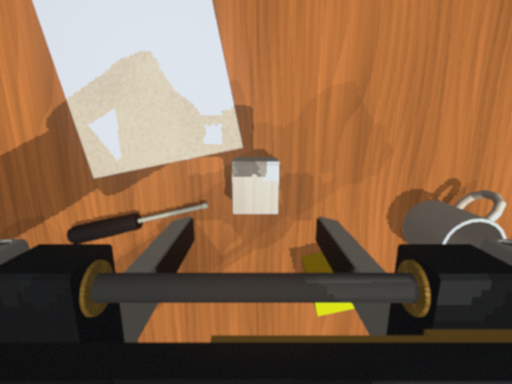

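The pot lies on its side at (233–279, 158–213) px, about 47×55 px, as expected for 56×64 mm. By the rotation its mouth faces −y. The driver tip at (207,205) is clear. I'll refine the position, regrasp, and carry it above the pocket for a check.

```bash
cat > b.py <<'E'
from g import *
w=np.load('w2.npy',allow_pickle=True).item()
hsv=cv2.cvtColor(w['pixels'],cv2.COLOR_RGB2HSV)[150:222,225:290]
m=((hsv[...,1]<90)&(hsv[...,2]>60)).astype(np.uint8)
cs,_=cv2.findContours(m,cv2.RETR_EXTERNAL,cv2.CHAIN_APPROX_NONE); c=max(cs,key=cv2.contourArea)+[225,150]
x,y,ww,hh=cv2.boundingRect(c); Q=cast(w,[[x,y],[x+ww,y+hh]],.056); print(x,y,ww,hh,Q[:,:2],Q.mean(0))
E
python3 b.py
python3 - <<'E'
import cv2
i=cv2.imread('pics/st.png')[140:230,215:300]; cv2.imwrite('pics/stc.png',cv2.resize(i,None,fx=6,fy=6,interpolation=cv2.INTER_CUBIC))
E
```

```text
231 157 49 58 [[0.42066638 0.48551784]
 [0.47950062 0.41452349]] [0.4500835  0.45002066 0.056     ]
```

View pics/stc.png

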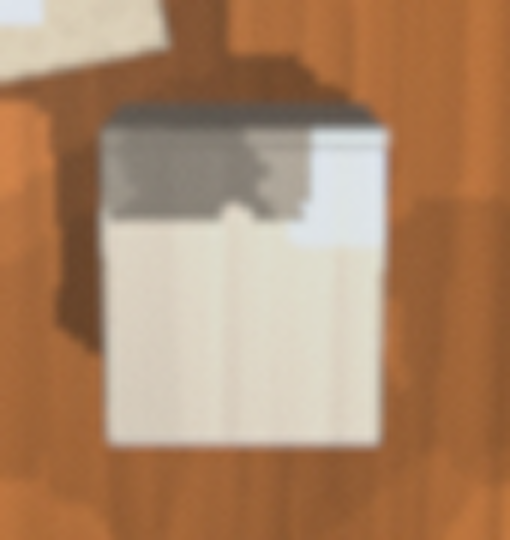

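The top face spans rows 161–214, and the +y face is a solid grey plate (the closed bottom), so the mouth faces −y as planned. The centre is ≈(0.450, 0.449). One closer look at the empty pocket before regrasping.

Run:
```python
from g import *
p=cc+.085*v
manip.goto([*p,.20],tool(cyaw,0,0).as_quat()); w=shot('wrist'); np.save('w3.npy',w,allow_pickle=True); print(manip.sense()['clock'])
print(proj(w,[[*(p+a*v+b*n),.018] for a in(-.038,.04) for b in(-.042,.042)]))
i=w['pixels'][60:300,120:400]; cv2.imwrite('pics/pk.png',cv2.resize(i,None,fx=2.8,fy=2.5*1,interpolation=cv2.INTER_CUBIC)[:600,:784,::-1])
```

```text
16.4417
[[219.96744284 154.77505519]
 [287.73073556 154.82088088]
 [221.67211315 214.96771491]
 [286.00423759 214.99439429]]
```

View pics/pk.png

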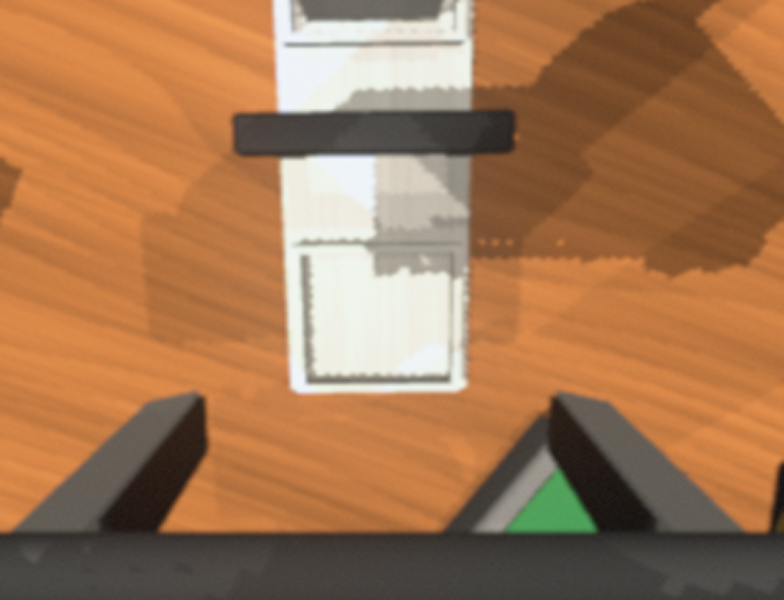

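The pocket's end corners are at (224.3,216.4) and (286.4,216.4), its inner edge at row 157.2 spans 221.8–287.9, and the handle is centred at (253.6,113.2). The meter is clear at lower right. Refining the carrier pose with these.

```bash
cat >> g.py <<'E'
w3=np.load('w3.npy',allow_pickle=True).item()
K=cast(w3,[[224.3,216.4],[286.4,216.4],[221.8,157.2],[287.9,157.2]],.018)[:,:2]
Hc=cast(w3,[253.6,113.2],.120)[0,:2]
ex=(K[0]+K[1])/2; ix=(K[2]+K[3])/2
E
python3 - <<'E'
from g import *
f=lambda q:np.round([(q-cc)@v,(q-cc)@n],4)
print('old frame: corners',[f(k) for k in K],'handle',f(Hc),'widths',np.linalg.norm(K[0]-K[1]),np.linalg.norm(ex-ix))
E
```

```text
old frame: corners [array([ 0.127 , -0.0386]), array([0.1269, 0.0426]), array([ 0.05  , -0.0398]), array([0.0499, 0.0423])] handle [ 0.0037 -0.0001] widths 0.08118853318821781 0.07698151846701028
```

```bash
cat >> g.py <<'E'
cc=cc+.0025*v+.0008*n; pk=cc+.085*v
E
cat > c.py <<'E'
from g import *
manip.set_gripper(.075)
r=tool(270*D,-45*D,0); p=tcp([.450,.439,.028],r)
manip.goto(p+[0,0,.13],r.as_quat())
print('dn',manip.move_l(p,vel=.12,until_force=8)); manip.set_gripper(0)
s=manip.sense(); print(s['eef_pos']-p,s['opening'],s['grip_force'])
manip.move_l(p+[0,0,.2],vel=.2)
r=tool(cyaw+np.pi,45*D,0); p=tcp([*pk,.048],r)
manip.goto(p+[0,0,.15],r.as_quat())
manip.move_l(p+[0,0,.05],vel=.15)
s=manip.sense(); print('held',s['opening'],s['eef_pos']-p,s['clock'])
i=shot('scene')['pixels'][120:260,130:290]; cv2.imwrite('pics/pre.png',cv2.resize(i,None,fx=4,fy=4,interpolation=cv2.INTER_CUBIC)[:,:,::-1])
E
python3 c.py
```

```text
dn False
[0.00019643 0.00011871 0.00049403] 0.0559990366653541 29.996475158259273
held 0.05572429069183511 [ 0.00066497 -0.00018086  0.0510193 ] 24.9583
```

View pics/pre.png

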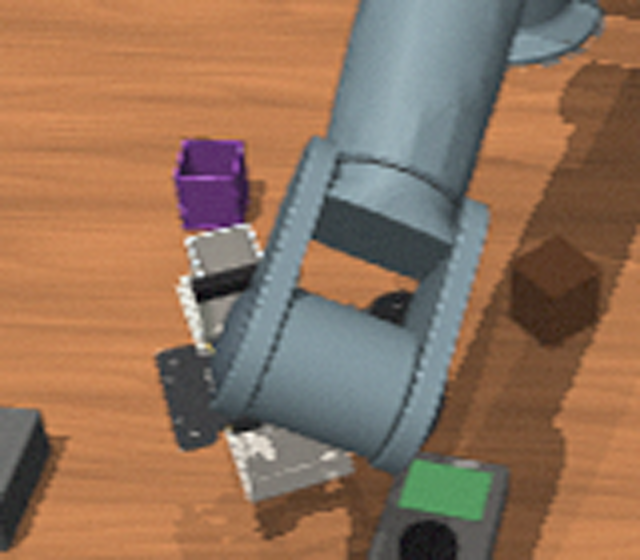

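The arm covers the pot at about (300,380), the pocket is just below it at (290,470), and the meter is clear. Lowering with force sensing.

```bash
cat > d.py <<'E'
from g import *
r=tool(cyaw+np.pi,45*D,0); p=tcp([*pk,.048],r); z=r.as_matrix()[:,2]
manip.move_l(p+[0,0,.02],vel=.1)
t=manip.move_l(p-[0,0,.004],vel=.03,until_force=4); s=manip.sense(); e=s['eef_pos']-p; print(t,e,s['force'])
if t and e[2]<.005:
    manip.set_gripper(.075); manip.pause(.3)
    q=manip.sense()['eef_pos']; manip.move_l(q-.12*z,vel=.15)
    r=tool(cyaw,0,0); manip.goto([*(cc+.03*v),.33],r.as_quat())
    w=shot('wrist'); np.save('w4.npy',w,allow_pickle=True)
    i=w['pixels'][60:260,150:370]; cv2.imwrite('pics/in.png',cv2.resize(i,None,fx=3,fy=3,interpolation=cv2.INTER_CUBIC)[:,:,::-1])
print(manip.sense()['clock'])
E
python3 d.py
```

```text
True [-2.80261631e-04  9.11357870e-05 -4.17290022e-04] [1.02214441 0.56960733 3.61036607]
30.775
```

View pics/in.png

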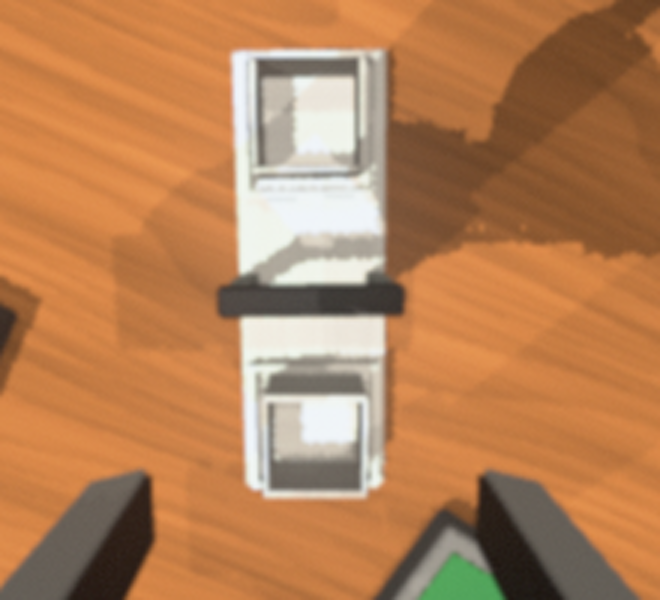

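Both pots stand mouth-up in the carrier: the moved one's rim at crop (263–368, 395–495), the handle centred at (311,299). Checking the numbers, then gripping the handle.

```bash
cat > e.py <<'E'
from g import *
w=np.load('w4.npy',allow_pickle=True).item()
c=lambda u,z:cast(w,np.array(u)/3.+[150,60],z)[:,:2]
f=lambda q:np.round([(q-cc)@v,(q-cc)@n],4)
P=c([[262,395],[369,395],[366,497],[263,497]],.07); H=c([[219,300],[404,298]],.12)
E=c([[244,489],[384,489],[232,50],[388,50]],.018)
hc=H.mean(0); print('pot',f(P.mean(0)),'handle',f(hc),[f(h) for h in H],'tray',f(E.mean(0)),[f(k) for k in E])
E
python3 e.py
```

```text
pot [0.084  0.0012] handle [ 0.0005 -0.0005] [array([ 0.0009, -0.0421]), array([0.0001, 0.041 ])] tray [ 0.0018 -0.0003] [array([ 0.1257, -0.0417]), array([0.1257, 0.0432]), array([-0.1221, -0.0432]), array([-0.1221,  0.0404])]
```

```bash
cat > f.py <<'E'
from g import *
best=None
q0=np.array(manip.sense()['joint_positions'])
hc=cc+.0003*v-.0002*n
for k in(1,-1):
    r=tool(cyaw+k*np.pi/2,0,0); p=tcp([*hc,.115],r); j=manip.ik(p,r.as_quat())
    if j is not None:
        d=np.abs(np.array(j)-q0).max()
        if best is None or d<best[0]: best=(d,r,p)
d,r,p=best
manip.set_gripper(.05)
manip.goto(p+[0,0,.12],r.as_quat())
print('dn',manip.move_l(p,vel=.1,until_force=8)); manip.set_gripper(0)
s=manip.sense(); print(s['eef_pos']-p,s['opening'],s['grip_force'])
manip.move_l(p+[0,0,.10],vel=.05); manip.pause(1)
s=manip.sense(); print(s['eef_pos']-p,s['opening'],s['force'],s['ft_torque'],s['clock'])
i=shot('scene')['pixels'][100:260,120:290]; cv2.imwrite('pics/up.png',cv2.resize(i,None,fx=3.6,fy=3.6,interpolation=cv2.INTER_CUBIC)[:,:,::-1])
E
python3 f.py
```

```text
dn False
[3.21286663e-04 6.69204823e-05 1.00843571e-04] 0.013494488679941323 29.988940358161926
[1.08103557e-07 6.05733125e-06 9.99941207e-02] 0.01369791017393927 [ 0.02932879  0.63599618 -6.51348781] [ 0.01086334  0.05667352 -0.01675773] 37.8833
```

View pics/up.png

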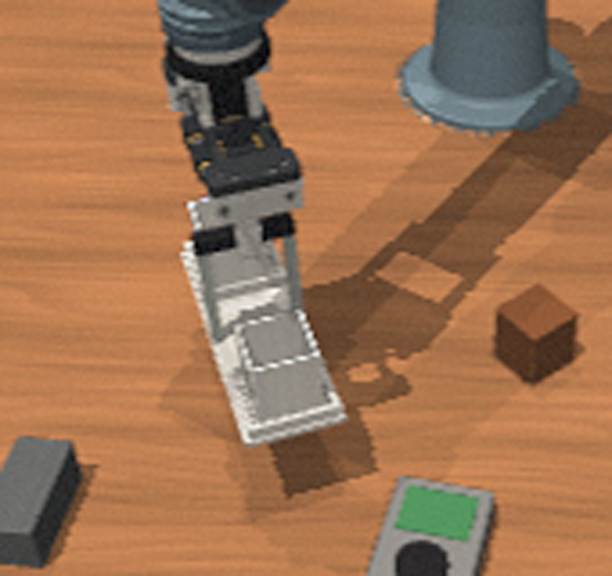

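The carrier hangs level at about (270,320), with the moved pot at (285,360) and the twin behind the fingers. The wrist torque is near zero, so it is balanced. The meter and brick are clear.

```bash
python3 -c "
from bench import manip
print(manip.finish_job())"
```

```text
the job is handed in; nothing more can be done
None
```

The job is handed in: the pot stands mouth-up in the carrier with its twin, and the arm is holding the carrier by its handle, level about 10 cm above the bench. The hand-in returned no verdict.

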